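# Finger check of the sprung balls of a transfer strip

## Robot

A 7-joint arm with a two-finger parallel gripper is mounted at the origin on the work surface; the furniture and walls round the work are solid. World frame = base frame: x ahead of the robot, y to its left, z up, the work surface at z = 0. Lengths are in m, angles in rad, forces in N, time in s.
With the tool pointing down it reaches from about 0.35 to 0.9 m from the base axis. Payload 8.1 kg.
Tool frame: the origin (TCP) lies at the very end of the fingers, on their centre line; the grasp point (between the pads) lies grip_point_offset behind it (grip_point_offset is the distance from the TCP to the grasp point, in m); z points along the fingers, y is the direction in which the jaws open and shut (so a half turn about z gives the same grasp; the last joint's range is limited). The gripper opens to 92 mm and grips with 3 to 60 N. Pads are 19 mm wide; open, the fingers measure 130 mm over their backs; the gripper's body (75 mm by 190 mm) begins 47 mm behind the grasp point.
Start: joints at [-1.334, 0.434, 0.025, 1.573, -0.012, 1.134, -0.075], TCP at [0.208, 0.589, 0.227] pointing down, gripper open.
Joint ranges: [-2.62, 2.62], [-0.44, 2.09], [-1.27, 1.32], [0.08, 2.57], [-1.32, 4.46], [0.12, 2], [-2.74, 2.74]. Speed limits (rad/s): [2.22, 2.22, 3.01, 3.01, 3.14, 3.14, 3.14].

## Interface

Orientations are given as a rotation vector (axis times angle).
In Python, from cell import * gives the robot as it stands.
- The arm moves only by the tool drive_tool, never from a script. Its argument "increments" is a list of rows, each an object of numbers: "grip": the gripper's target within -1 to 1 (shut at 1, half-way at 0, fully open at -1); "tx", "ty", "tz": the shift along the world's x, y, z normalised to -1 to 1, where 1 is 400 mm; "turn": the turn about the world's z normalised to -1 to 1, where 1 is 60 degrees. In form: [{"grip": .., "tx": .., "ty": .., "tz": .., "turn": ..}, ...]. A call has 1 to 20 rows; each row is the pose to reach, as a shift and turn from the pose measured when the call began; what a row does not reach only later rows make up. A row lasts 1/10 s, in which the tool goes at most 50 mm and 8.59 degrees, less where a joint would pass 70% of its speed; a pose out of reach is approached as far as the arm can. A call with a number of a shift or a turn outside -1 to 1 is refused whole. A call with a gripper value outside its range is refused whole. The fingers move at their own pace and stop on an object; "newtons" is the grip in N (left out, the last holds). Time passes only in rows, so rows that repeat a pose let the fingers close. It gives the time, the measured TCP pose, the force and the opening at its end, in the units of the state.
- observe(): the state, without advancing time (a new reading comes with each control period).
- get_image(name): name is "scene" or "top" or "wrist"; returns the picture (480x640x3 uint8, red, green, blue); there is no depth.
- camera_info(name): a dict with "fx", "fy", "cx", "cy" (pixels), "distortion" ([k1, k2, p1, p2, k3] as OpenCV has them; the pictures are not rectified), "eye" and "rotation" of the camera in the world; the wrist camera has in their place "hand_eye" (4x4, takes a point from camera to tool coordinates, whose origin is the TCP and whose axes are the flange's). Camera axes: x right, y down, z forward; pixel columns grow to the right and rows downward; lengths in m; the calibration is good to about 2 mm. A picture is of the moment at which its call begins: read the wrist's pose just before it. camera_info takes no time and is no camera call.
- sign_off(): hands the job in, once; it reports no verdict.
The state is a dict: "clock": time; "joints": joint angles; "dq": joint speeds; "joint_efforts": joint torques, N m; "position": TCP position; "ee_rot": TCP orientation; "force": force on the tool from outside, world axes, zero at the start; "ft_torque": the same for the moment, N m; "width": opening from 0.0 (shut) to 1.0 (fully open).
Only numpy, scipy, OpenCV 4.12 (cv2) and the standard library are available. Lean on these libraries where they do the work, as an engineer would, in place of code of your own. Each camera call takes 0.05 s, during which the arm holds its last target. There are 200 camera calls.

## Task

Check the curved ball-transfer strip before the shift: with the gripper closed, run the fingertips along the row of five sprung balls in one low sweep that follows the curve, from the end with the raised lip to the plain end, so that each ball in turn dips a few millimetres and springs back. Press gently, do not lift off between the balls, then draw clear, and leave the weights, the tape, the cans and all else where they stand.

Things in the scene. Friction and masses are not known exactly. Their poses are not given: they have to be found in the camera images.
- strip: fixed curved strip: grey painted metal plate 66 mm wide, 34 mm high, arc of radius 200 mm, about 340 mm end to end, five sprung steel balls along its middle. Origin on the table under it; z up; y along the row towards the end with the raised lip (bar 60 mm across, 18 mm above the plate, 46 mm beyond ball 1); hollow side to own +x. Turned up to 63 degrees either way
- ball_1_top (a point): topmost point of sprung ball 1, nearest the raised lip (first of the row); ball 36 mm across, its top 14 mm above the plate (48 mm above the table) at rest; balls are 55 mm apart. The point goes down with the ball.
- ball_1 (a joint): how far ball 1 is pressed in, m: 0 = up, 0.010 = at its stop. Spring: 1 N to start, 5 N at the stop. The ball also rolls freely in its seat.
- ball_2_top (a point): topmost point of sprung ball 2, number 2 counted from the lip end; ball 36 mm across, its top 14 mm above the plate (48 mm above the table) at rest; balls are 55 mm apart. The point goes down with the ball.
- ball_2 (a joint): how far ball 2 is pressed in, m: 0 = up, 0.010 = at its stop. Spring: 1 N to start, 5 N at the stop. The ball also rolls freely in its seat.
- ball_3_top (a point): topmost point of sprung ball 3, number 3 counted from the lip end; ball 36 mm across, its top 14 mm above the plate (48 mm above the table) at rest; balls are 55 mm apart. The point goes down with the ball.
- ball_3 (a joint): how far ball 3 is pressed in, m: 0 = up, 0.010 = at its stop. Spring: 1 N to start, 5 N at the stop. The ball also rolls freely in its seat.
- ball_4_top (a point): topmost point of sprung ball 4, number 4 counted from the lip end; ball 36 mm across, its top 14 mm above the plate (48 mm above the table) at rest; balls are 55 mm apart. The point goes down with the ball.
- ball_4 (a joint): how far ball 4 is pressed in, m: 0 = up, 0.010 = at its stop. Spring: 1 N to start, 5 N at the stop. The ball also rolls freely in its seat.
- ball_5_top (a point): topmost point of sprung ball 5, at the plain end (last of the row); ball 36 mm across, its top 14 mm above the plate (48 mm above the table) at rest; balls are 55 mm apart. The point goes down with the ball.
- ball_5 (a joint): how far ball 5 is pressed in, m: 0 = up, 0.010 = at its stop. Spring: 1 N to start, 5 N at the stop. The ball also rolls freely in its seat.
- gap_1 (a point): point on the line of the row half-way between balls 1 and 2, at the height of the tops of the balls (14 mm above the plate); fixed to the strip
- gap_2 (a point): point on the line of the row half-way between balls 2 and 3, at the height of the tops of the balls (14 mm above the plate); fixed to the strip
- gap_3 (a point): point on the line of the row half-way between balls 3 and 4, at the height of the tops of the balls (14 mm above the plate); fixed to the strip
- gap_4 (a point): point on the line of the row half-way between balls 4 and 5, at the height of the tops of the balls (14 mm above the plate); fixed to the strip
- weight_1: steel weight 38 mm across, 61 mm high, beside the strip on its outer side; loose, to be left alone; origin under its middle, on the table
- weight_2: smaller steel weight 30 mm across, 49 mm high, beside the strip on its outer side; loose, to be left alone; origin under its middle, on the table
- tape_roll: roll of tape 68 mm across, 24 mm high, in the hollow of the strip; loose, to be left alone; origin under its middle, on the table
- sealed_can: closed can 71 mm across, 107 mm high; loose, to be left alone; origin under its middle, on the table
- date_stamp: hand stamp with round wooden knob, 86 mm high; loose, to be left alone; origin under its middle, on the table
- lid_stack: stack of can lids 73 mm across, 100 mm high; loose, to be left alone; origin under its middle, on the table
- can_00: open empty can 71 mm across, 106 mm high; loose, to be left alone; origin under its middle, on the table
- can_01: open empty can 71 mm across, 106 mm high; loose, to be left alone; origin under its middle, on the table

How it is judged:
On the way, in this order (a step that is already met when the one before it is completed fails the run):
1. ball 1 is dipped at least 2 mm by the fingers (value of joint ball_1 above 0.002 m and contact force between the fingers and ball_1 above 0.3 N), for 0.04 s.
2. the fingers pass on along the row between balls 1 and 2, still low (within 14 mm of the half-way point from above, fingertips at most about 15 mm above the balls) (horizontal distance between the grasp point and gap_1 below 0.014 m and z of the grasp point in the frame of gap_1 below 0.036 m), for 0.04 s.
3. ball 2 is dipped at least 2 mm by the fingers (value of joint ball_2 above 0.002 m and contact force between the fingers and ball_2 above 0.3 N), for 0.04 s.
4. the fingers pass on along the row between balls 2 and 3, still low (within 14 mm of the half-way point from above, fingertips at most about 15 mm above the balls) (horizontal distance between the grasp point and gap_2 below 0.014 m and z of the grasp point in the frame of gap_2 below 0.036 m), for 0.04 s.
5. ball 3 is dipped at least 2 mm by the fingers (value of joint ball_3 above 0.002 m and contact force between the fingers and ball_3 above 0.3 N), for 0.04 s.
6. the fingers pass on along the row between balls 3 and 4, still low (within 14 mm of the half-way point from above, fingertips at most about 15 mm above the balls) (horizontal distance between the grasp point and gap_3 below 0.014 m and z of the grasp point in the frame of gap_3 below 0.036 m), for 0.04 s.
7. ball 4 is dipped at least 2 mm by the fingers (value of joint ball_4 above 0.002 m and contact force between the fingers and ball_4 above 0.3 N), for 0.04 s.
8. the fingers pass on along the row between balls 4 and 5, still low (within 14 mm of the half-way point from above, fingertips at most about 15 mm above the balls) (horizontal distance between the grasp point and gap_4 below 0.014 m and z of the grasp point in the frame of gap_4 below 0.036 m), for 0.04 s.
9. ball 5 is dipped at least 2 mm by the fingers (value of joint ball_5 above 0.002 m and contact force between the fingers and ball_5 above 0.3 N), for 0.04 s.
At the end, for the whole second after the job is handed in: After the sweep all five balls have sprung back up (pressed in less than 1.5 mm) and every loose thing is within 15 mm of where it stood (value of joint each of ball_1, ball_2, ball_3, ball_4, ball_5 below 0.0015 m and distance of each of weight_1, weight_2, tape_roll, sealed_can, date_stamp, lid_stack, can_00, can_01 from where it was at the start of the episode below 0.015 m); the robot touches nothing.
It fails at once if the fingers press on the strip or its balls with more than 20 N (contact force between the fingers and strip above 20 N).
It fails at once if a bystander is lifted, carried or pushed more than 15 mm (distance of any of weight_1, weight_2, tape_roll, sealed_can, date_stamp, lid_stack, can_00, can_01 from where it was at the start of the episode above 0.015 m).
It also fails if it takes over 45 s, if anything falls off the work surface, if the arm or the gripper's body presses on something with over 40 N, if the wrist force passes 120 N, or if a joint passes its speed limit or range.

## Working session

There is one attempt and no reset: what is moved stays moved. The work goes in short steps, Python scripts to look and compute and a tool call to move; the robot and the scene stay as the last step left them, time stands still between calls to the robot, and variables do not carry over. Pictures are saved under pics/ and viewed, about 8 in all and at most 12, crops included, and the job is handed in when it is done.

Besides the shell and the picture viewer there is one more tool, called after "Emit:" as name(argument=value, ...) on one line, values as JSON. drive_tool: Moves the arm, as the interface text tells. Its arguments: {"type":"object","properties":{"increments":{"type":"array","items":{"type":"object","properties":{"grip":{"type":"number"},"tx":{"type":"number"},"ty":{"type":"number"},"tz":{"type":"number"},"turn":{"type":"number"}}}},"newtons":{"type":"number"}},"required":["increments"]}

```bash
mkdir -p pics; ls; python3 - <<'E'
from cell import *
import cv2
s=observe();print(s)
for n in("top","scene"):
    cv2.imwrite(f"pics/{n}0.png",get_image(n)[...,::-1]);print(n,camera_info(n))
print(camera_info("wrist"))
try: print(grip_point_offset)
except Exception as e: print(e)
E
```

```text
pics
{'clock': 0.0, 'joints': array([-1.33357615,  0.43519773,  0.02495296,  1.5740949 , -0.01157071,
        1.13398253, -0.07507894]), 'dq': array([ 0.00142921, -0.00074027, -0.00247914,  0.00148138, -0.00295057,
       -0.0007429 ,  0.00104548]), 'joint_efforts': array([ 1.52048106e-03, -6.67865038e+01,  9.85623635e-01, -3.14449346e+01,
       -6.04663719e-02,  4.29621502e-02,  1.73947656e-04]), 'position': array([0.2082071 , 0.58876494, 0.22596128]), 'ee_rot': array([-5.31234088e-01, -3.09624592e+00,  2.41056041e-03]), 'force': array([-0.32829993, -0.74223336, -1.03103662]), 'ft_torque': array([-0.03906254, -0.00730962,  0.04347015]), 'width': 0.9977489956491972}
top {'fx': 480.68873848040704, 'fy': 480.68873848040704, 'cx': 318.42886608889114, 'cy': 243.02268121371418, 'distortion': array([-0.12814929,  0.        ,  0.        ,  0.        ,  0.        ]), 'eye': array([0.36460107, 0.02145929, 1.43165147]), 'rotation': array([-2.13607745,  2.18716947, -0.13484569])}
scene {'fx': 440.9348924901315, 'fy': 440.9348924901315, 'cx': 323.28871828106566, 'cy': 238.1617053849863, 'distortion': array([0.02872054, 0.        , 0.        , 0.        , 0.        ]), 'eye': array([-0.4068823 , -0.47167972,  0.83186423]), 'rotation': array([-1.95286966,  1.18558139, -0.59261128])}
{'fx': 386.047245830992, 'fy': 386.047245830992, 'cx': 319.70945151263527, 'cy': 236.25528619834012, 'distortion': array([0.02639583, 0.        , 0.        , 0.        , 0.        ]), 'hand_eye': array([[-1.22145510e-03, -9.64734325e-01, -2.63222699e-01,
         7.23331604e-02],
       [ 9.99999018e-01, -1.35904214e-03,  3.40626766e-04,
        -1.35033646e-03],
       [-6.86345073e-04, -2.63222025e-01,  9.64735039e-01,
        -1.58104759e-01],
       [ 0.00000000e+00,  0.00000000e+00,  0.00000000e+00,
         1.00000000e+00]])}
0.0188
```

View pics/top0.png

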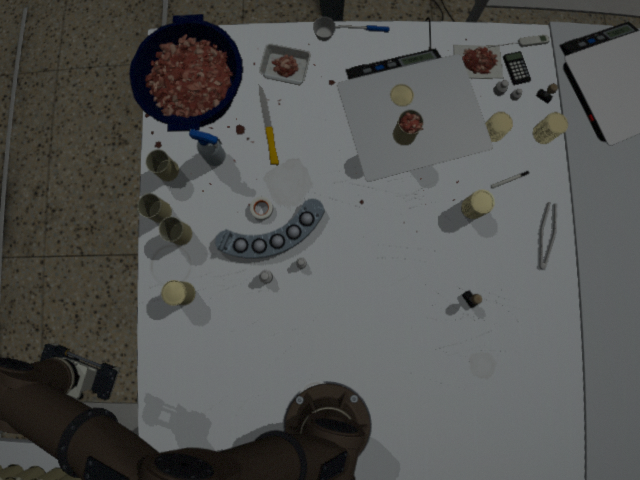

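View pics/scene0.png

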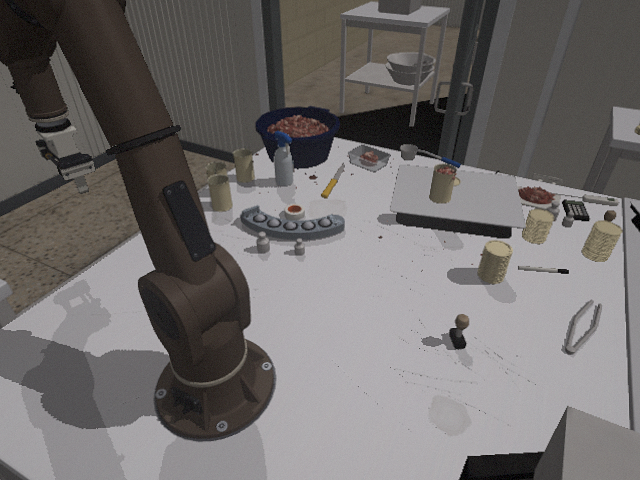

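The top view shows the strip, with balls near (240,244), (259,245), (277,241), (293,232) and (308,219). The weights are at (266,277) and (301,264), and the tape is at (261,208). The lip looks to be at the left end, so I'll zoom in there and measure the ball positions.

```bash
cat > h.py <<'E'
import numpy as np, cv2
from cell import *
from scipy.spatial.transform import Rotation as R
def ray(n,px,z,pose=None):
    c=camera_info(n);K=np.array([[c['fx'],0,c['cx']],[0,c['fy'],c['cy']],[0,0,1]])
    if n=='wrist':
        T=np.eye(4);T[:3,:3]=R.from_rotvec(pose['ee_rot']).as_matrix();T[:3,3]=pose['position'];T=T@c['hand_eye'];Rm,e=T[:3,:3],T[:3,3]
    else: Rm,e=R.from_rotvec(c['rotation']).as_matrix(),c['eye']
    u=cv2.undistortPoints(np.array(px,float).reshape(-1,1,2),K,c['distortion'])[:,0]
    d=np.c_[u,np.ones(len(u))]@Rm.T
    return e+d*((z-e[2])/d[:,2])[:,None]
E
python3 - <<'E'
from h import *
t=cv2.imread('pics/top0.png');s=cv2.imread('pics/scene0.png')
a=cv2.resize(t[190:295,205:345],None,fx=5.6,fy=5.6,interpolation=cv2.INTER_CUBIC)[:,:784]
cv2.imwrite('pics/zt.png',a)
P=ray('top',[(240,244),(259,245),(277,241),(293,232),(308,219)],.04)
print(P.round(3),np.linalg.norm(np.diff(P,axis=0),axis=1))
print(ray('top',[(266,277),(301,264),(261,208)],.04).round(3))
E
```

```text
[[0.535 0.242 0.04 ]
 [0.53  0.186 0.04 ]
 [0.541 0.134 0.04 ]
 [0.566 0.086 0.04 ]
 [0.604 0.042 0.04 ]] [0.05590499 0.05383699 0.05360864 0.05832899]
[[0.437 0.167 0.04 ]
 [0.472 0.065 0.04 ]
 [0.64  0.18  0.04 ]]
```

View pics/zt.png

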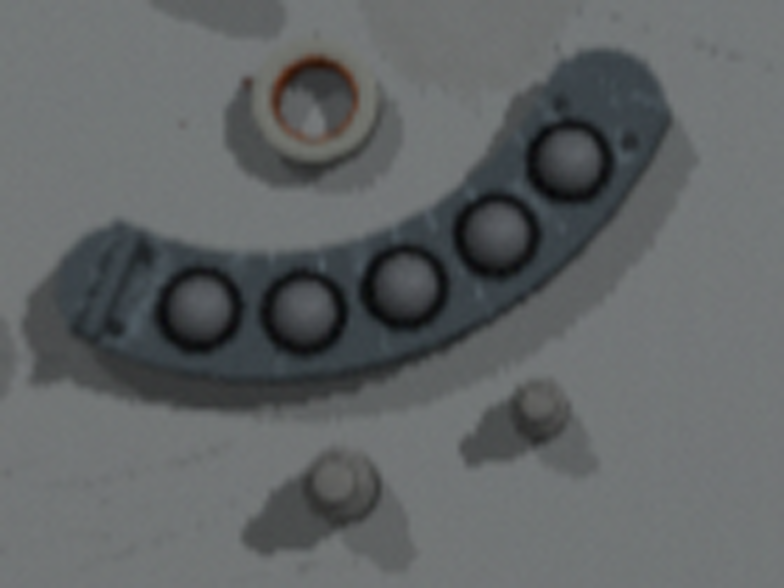

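The lip is at the left end, so ball 1 is the leftmost. Next I'll refine the positions from the zoomed ring centres and fit the known arc.

```bash
cat > fit.py <<'E'
from h import *
from scipy.optimize import least_squares
def model(p,a):  # p: x,y,yaw ; a: angles on arc; own frame: y to lip, hollow to +x, ball 3 at origin
    l=np.c_[.2*(1-np.cos(a)),.2*np.sin(a)];c,s=np.cos(p[2]),np.sin(p[2])
    return l@np.array([[c,s],[-s,c]])+p[:2]
def fit(P):
    dth=2*np.arcsin(.055/2/.2);a=dth*np.array([2,1,0,-1,-2])
    r=least_squares(lambda p:(model(p,a)-P[:,:2]).ravel(),[*P[2,:2],.2])
    print('pose',r.x.round(4),'resid mm',(r.fun.reshape(-1,2)*1000).round(1).tolist())
    return r.x,dth
E
python3 - <<'E'
from fit import *
px=np.array([(200,309),(304,312),(405,286),(496,234),(570,160)])/5.6-.41+[205,190]
P=ray('top',px,.034);p,d=fit(P)
for k in(2.6,2,1.5,1,.5,0,-.5,-1,-1.5,-2):print(k,model(p,np.array([k*d])).round(4)[0],np.degrees(p[2]+0-k*d).round(1),np.degrees(p[2]-k*d).round(1))
E
```

```text
pose [0.5426 0.1341 0.3636] resid mm [[-0.0, 0.4], [0.1, 0.2], [-0.1, -0.3], [-0.0, -0.4], [0.1, 0.1]]
2.6 [0.5419 0.2745] -20.3 -20.3
2 [0.5331 0.2426] -10.8 -10.8
1.5 [0.5298 0.2153] -2.9 -2.9
1 [0.5303 0.1877] 5.0 5.0
0.5 [0.5346 0.1605] 12.9 12.9
0 [0.5426 0.1341] 20.8 20.8
-0.5 [0.5542 0.1091] 28.7 28.7
-1 [0.569  0.0859] 36.6 36.6
-1.5 [0.587 0.065] 44.5 44.5
-2 [0.6076 0.0467] 52.4 52.4
```

Emit:
drive_tool(increments=[{"grip": 1, "tx": 0.1, "ty": -0.1, "tz": 0, "turn": -0.14}, {"grip": 1, "tx": 0.2, "ty": -0.2, "tz": 0, "turn": -0.28}, {"grip": 1, "tx": 0.3, "ty": -0.3, "tz": 0, "turn": -0.42}, {"grip": 1, "tx": 0.4, "ty": -0.4, "tz": 0, "turn": -0.56}, {"grip": 1, "tx": 0.5, "ty": -0.5, "tz": 0, "turn": -0.7}, {"grip": 1, "tx": 0.6, "ty": -0.6, "tz": 0, "turn": -0.84}, {"grip": 1, "tx": 0.7, "ty": -0.7, "tz": 0, "turn": -0.98}, {"grip": 1, "tx": 0.75, "ty": -0.8, "tz": 0, "turn": -1}, {"grip": 1, "tx": 0.75, "ty": -0.85, "tz": 0, "turn": -1}, {"grip": 1, "tx": 0.75, "ty": -0.85, "tz": 0, "turn": -1}, {"grip": 1, "tx": 0.75, "ty": -0.85, "tz": 0, "turn": -1}, {"grip": 1, "tx": 0.75, "ty": -0.85, "tz": 0, "turn": -1}], newtons=10)

```text
clock: 1.3
position: [0.5074, 0.2502, 0.2258]
ee_rot: [-2.005, -2.416, 0.002]
force: [-0.0, 0.7, 0.2]
width: 0.026
```

The arc fits within 0.4 mm. I'll check it once against the wrist camera, which is an independent view.

```bash
python3 - <<'E'
from fit import *
s=observe();im=get_image('wrist')[...,::-1]
cv2.imwrite('pics/w.png',im);np.save('w.npy',np.r_[s['position'],s['ee_rot']])
a=np.arctan2(s['ee_rot'][1],s['ee_rot'][0]);print('jaw axis deg',np.degrees(2*a-np.pi/2)%180,s['width'],s['joints'].round(2))
E
```

```text
jaw axis deg 10.603154626323601 0.025605125975677993 [-0.83  0.35  0.38  1.74 -0.14  1.08 -0.22]
```

View pics/w.png

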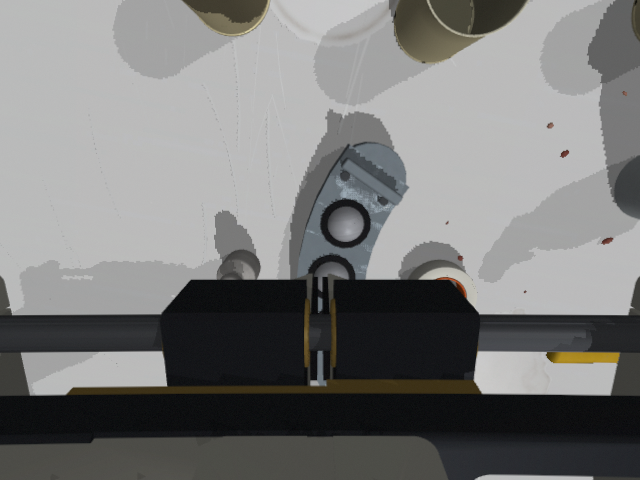

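The wrist view shows the lip at (375,180), ball 1's ring centred at (346,222), and both cans well beyond the lip. I'll compute ball 1 from this view.

```bash
python3 - <<'E'
from fit import *
w=np.load('w.npy');print(ray('wrist',[(346,223)],.034,dict(position=w[:3],ee_rot=w[3:])).round(4), 'width',observe()['width'])
E
```

```text
[[0.5312 0.2424 0.034 ]] width 0.00909707018438555
```

The wrist view agrees with the top view to within 2 mm. I'll go above ball 1, with the jaws across the row.

Emit:
drive_tool(increments=[{"grip": 1, "tx": 0.03, "ty": -0.01, "tz": -0.06, "turn": -0.14}, {"grip": 1, "tx": 0.062, "ty": -0.017, "tz": -0.14, "turn": -0.28}, {"grip": 1, "tx": 0.062, "ty": -0.017, "tz": -0.22, "turn": -0.357}, {"grip": 1, "tx": 0.062, "ty": -0.017, "tz": -0.3, "turn": -0.357}, {"grip": 1, "tx": 0.062, "ty": -0.017, "tz": -0.36, "turn": -0.357}, {"grip": 1, "tx": 0.062, "ty": -0.017, "tz": -0.4, "turn": -0.357}, {"grip": 1, "tx": 0.062, "ty": -0.017, "tz": -0.42, "turn": -0.357}, {"grip": 1, "tx": 0.062, "ty": -0.017, "tz": -0.42, "turn": -0.357}, {"grip": 1, "tx": 0.062, "ty": -0.017, "tz": -0.42, "turn": -0.357}])

```text
clock: 2.25
position: [0.5321, 0.2449, 0.0584]
ee_rot: [-2.417, -2.004, 0.0]
force: [0.4, 0.4, 0.5]
width: 0.004
```

```bash
python3 - <<'E'
from fit import *
s=observe();cv2.imwrite('pics/s1.png',cv2.resize(get_image('scene')[150:290,180:400,::-1],None,fx=3,fy=3))
a=np.arctan2(s['ee_rot'][1],s['ee_rot'][0]);print('jaw axis deg',np.degrees(2*a-np.pi/2)%180-180,s['position'],s['force'],s['width'])
E
```

```text
jaw axis deg -10.673891357808714 [0.53209468 0.24492785 0.0583624 ] [0.42250386 0.44919366 0.45659095] 0.0038782438444850114
```

View pics/s1.png

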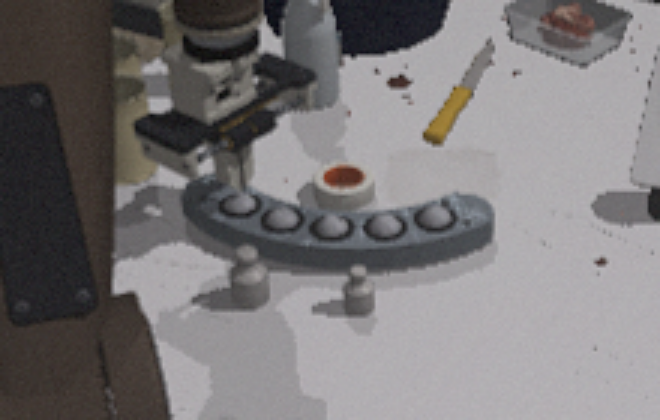

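The crop shows the closed tips just above ball 1 at (242,190), clear of the lip. I'll press down gently.

Emit:
drive_tool(increments=[{"grip": 1, "tx": 0, "ty": -0.004, "tz": -0.008, "turn": 0}, {"grip": 1, "tx": 0, "ty": -0.004, "tz": -0.016, "turn": 0}, {"grip": 1, "tx": 0, "ty": -0.004, "tz": -0.024, "turn": 0}, {"grip": 1, "tx": 0, "ty": -0.004, "tz": -0.03, "turn": 0}, {"grip": 1, "tx": 0, "ty": -0.004, "tz": -0.036, "turn": 0}, {"grip": 1, "tx": 0, "ty": -0.004, "tz": -0.036, "turn": 0}, {"grip": 1, "tx": 0, "ty": -0.004, "tz": -0.036, "turn": 0}])

```text
clock: 3.0
position: [0.5326, 0.2432, 0.0444]
ee_rot: [-2.417, -2.003, -0.001]
force: [0.3, 0.0, 2.9]
width: 0.004
```

```bash
python3 - <<'E'
from fit import *
s=observe();print(s['position'],s['force'])
p=np.array([.5421,.1341,.3636]);d=2*np.arcsin(.055/2/.2)
t0=2.0
a=np.arctan2(s['ee_rot'][1],s['ee_rot'][0]);j0=np.degrees(2*a-np.pi/2)%180-180
for i in range(1,25):
    k=2-i/6
    m=model(p,np.array([k*d]))[0];print(i,round(k,2),((m-s['position'][:2])/.4).round(3),round((np.degrees(p[2]-k*d)-j0)/60,3))
E
```

```text
[0.53256746 0.24324608 0.04437177] [0.31774408 0.04820004 2.89387635]
1 1.83 [-0.004 -0.024] 0.043
2 1.67 [-0.007 -0.047] 0.087
3 1.5 [-0.008 -0.07 ] 0.13
4 1.33 [-0.009 -0.093] 0.174
5 1.17 [-0.008 -0.116] 0.218
6 1.0 [-0.007 -0.139] 0.262
7 0.83 [-0.004 -0.162] 0.306
8 0.67 [-0.001 -0.184] 0.35
9 0.5 [ 0.004 -0.207] 0.394
10 0.33 [ 0.009 -0.229] 0.438
11 0.17 [ 0.016 -0.251] 0.482
12 0.0 [ 0.024 -0.273] 0.526
13 -0.17 [ 0.032 -0.294] 0.569
14 -0.33 [ 0.042 -0.315] 0.613
15 -0.5 [ 0.053 -0.335] 0.657
16 -0.67 [ 0.064 -0.355] 0.701
17 -0.83 [ 0.077 -0.375] 0.745
18 -1.0 [ 0.09  -0.393] 0.789
19 -1.17 [ 0.104 -0.412] 0.833
20 -1.33 [ 0.119 -0.429] 0.877
21 -1.5 [ 0.135 -0.446] 0.921
22 -1.67 [ 0.151 -0.462] 0.965
23 -1.83 [ 0.168 -0.477] 1.009
24 -2.0 [ 0.186 -0.491] 1.052
```

The force is 2.9 N, which matches about a 4 mm dip. I'll sweep over ball 2 to gap 2.

Emit:
drive_tool(increments=[{"grip": 1, "tx": -0.004, "ty": -0.024, "tz": 0, "turn": 0.043}, {"grip": 1, "tx": -0.007, "ty": -0.047, "tz": 0, "turn": 0.087}, {"grip": 1, "tx": -0.008, "ty": -0.07, "tz": 0, "turn": 0.13}, {"grip": 1, "tx": -0.009, "ty": -0.093, "tz": 0, "turn": 0.174}, {"grip": 1, "tx": -0.008, "ty": -0.116, "tz": 0, "turn": 0.218}, {"grip": 1, "tx": -0.007, "ty": -0.139, "tz": 0, "turn": 0.262}, {"grip": 1, "tx": -0.007, "ty": -0.141, "tz": 0, "turn": 0.262}])

```text
clock: 3.7
position: [0.5301, 0.1853, 0.0446]
ee_rot: [-2.122, -2.314, -0.001]
force: [-1.0, -1.0, 1.7]
width: 0.007
```

Emit:
drive_tool(increments=[{"grip": 1, "tx": 0.002, "ty": -0.017, "tz": -0.002, "turn": 0.044}, {"grip": 1, "tx": 0.005, "ty": -0.039, "tz": -0.002, "turn": 0.088}, {"grip": 1, "tx": 0.01, "ty": -0.062, "tz": -0.002, "turn": 0.132}, {"grip": 1, "tx": 0.015, "ty": -0.084, "tz": -0.002, "turn": 0.176}, {"grip": 1, "tx": 0.022, "ty": -0.106, "tz": -0.002, "turn": 0.22}, {"grip": 1, "tx": 0.03, "ty": -0.128, "tz": -0.002, "turn": 0.264}, {"grip": 1, "tx": 0.03, "ty": -0.128, "tz": -0.002, "turn": 0.264}])

```text
clock: 4.4
position: [0.5428, 0.1332, 0.0441]
ee_rot: [-1.786, -2.583, -0.001]
force: [0.9, 0.9, 2.8]
width: 0.006
```

Emit:
drive_tool(increments=[{"grip": 1, "tx": 0.006, "ty": -0.019, "tz": 0, "turn": 0.043}, {"grip": 1, "tx": 0.016, "ty": -0.04, "tz": 0, "turn": 0.087}, {"grip": 1, "tx": 0.027, "ty": -0.06, "tz": 0, "turn": 0.131}, {"grip": 1, "tx": 0.038, "ty": -0.08, "tz": 0, "turn": 0.175}, {"grip": 1, "tx": 0.051, "ty": -0.1, "tz": 0, "turn": 0.219}, {"grip": 1, "tx": 0.064, "ty": -0.118, "tz": 0, "turn": 0.263}, {"grip": 1, "tx": 0.064, "ty": -0.118, "tz": 0, "turn": 0.263}])

```text
clock: 5.1
position: [0.569, 0.0856, 0.0442]
ee_rot: [-1.419, -2.803, -0.001]
force: [-1.1, 1.0, 2.3]
width: 0.006
```

Emit:
drive_tool(increments=[{"grip": 1, "tx": 0.013, "ty": -0.018, "tz": 0, "turn": 0.044}, {"grip": 1, "tx": 0.028, "ty": -0.035, "tz": 0, "turn": 0.088}, {"grip": 1, "tx": 0.044, "ty": -0.052, "tz": 0, "turn": 0.132}, {"grip": 1, "tx": 0.06, "ty": -0.068, "tz": 0, "turn": 0.176}, {"grip": 1, "tx": 0.077, "ty": -0.083, "tz": 0, "turn": 0.22}, {"grip": 1, "tx": 0.095, "ty": -0.097, "tz": 0, "turn": 0.263}, {"grip": 1, "tx": 0.095, "ty": -0.097, "tz": 0, "turn": 0.263}])

```text
clock: 5.8
position: [0.6077, 0.047, 0.0442]
ee_rot: [1.024, 2.97, 0.001]
force: [-0.5, -0.3, 2.5]
width: 0.004
```

Ball 5 is pressed with 2.5 N. I'll run on past the plain end and lift clear.

Emit:
drive_tool(increments=[{"grip": 1, "tx": 0.02, "ty": -0.014, "tz": 0, "turn": 0.03}, {"grip": 1, "tx": 0.04, "ty": -0.028, "tz": 0.01, "turn": 0.05}, {"grip": 1, "tx": 0.06, "ty": -0.04, "tz": 0.05, "turn": 0.05}, {"grip": 1, "tx": 0.07, "ty": -0.05, "tz": 0.12, "turn": 0.05}, {"grip": 1, "tx": 0.07, "ty": -0.05, "tz": 0.2, "turn": 0.05}, {"grip": 1, "tx": 0.07, "ty": -0.05, "tz": 0.3, "turn": 0.05}, {"grip": 1, "tx": 0.07, "ty": -0.05, "tz": 0.4, "turn": 0.05}, {"grip": 1, "tx": 0.07, "ty": -0.05, "tz": 0.4, "turn": 0.05}, {"grip": 1, "tx": 0.07, "ty": -0.05, "tz": 0.4, "turn": 0.05}])

```text
clock: 6.7
position: [0.6359, 0.0276, 0.2052]
ee_rot: [0.947, 2.994, 0.003]
force: [-1.0, -0.1, -0.0]
width: 0.004
```

```bash
python3 - <<'E'
from h import *
s=observe();print(s['position'],s['force'])
cv2.imwrite('pics/s2.png',cv2.resize(get_image('scene')[130:290,180:440,::-1],None,fx=3,fy=3))
E
```

```text
[0.63593375 0.02756949 0.20520621] [-1.02457684 -0.06590696 -0.03123897]
```

View pics/s2.png

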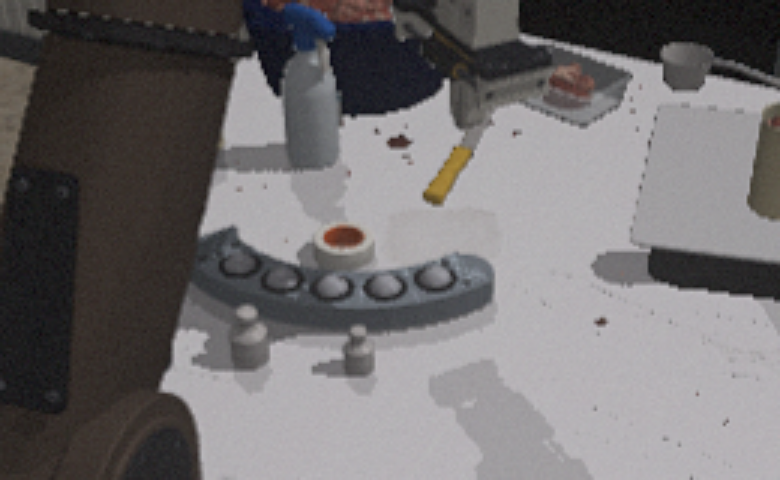

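All five balls are up, at (238,262) to (436,275) in the crop. The weights and tape haven't moved and the gripper is clear, so I'll hand in.

```bash
python3 -c "
from cell import *
print(sign_off())"
```

```text
the job is handed in; nothing more can be done
None
```

I ran the closed fingertips along the strip in one low sweep, from ball 1 at the lip end to ball 5 at the plain end, then lifted clear and handed the job in. The sign-off gave no verdict.

- **Strip position:** the top camera put the five balls within 0.4 mm of the known arc. The wrist camera placed ball 1 about 2 mm away from that, which is within calibration.
- **Pressing:** I paused on each ball with the tips at about 44 mm, a dip of about 4 mm, and never lifted between balls. The upward force was 2.9, 1.7, 2.8, 2.3 and 2.5 N for balls 1 to 5. Ball 2 read lowest, with the tips about 2 mm past its top by then. I only read the force at these pauses, not between them.
- **Last checks:** the final scene picture shows all five balls up, and the two weights and the tape where they stood. The gripper was about 0.2 m up, with no real force on it. I checked the cans, lid stack and stamp only by keeping the path clear of them. Handed in at about 6.8 s of the 45 s allowed.

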